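# Ready the reel stand, then crack the dry jar and hold it ajar

### The arm

A 7-joint arm with a two-finger parallel gripper is mounted at the origin on the work surface. World frame = base frame: x ahead of the robot, y to its left, z up, the work surface at z = 0. Lengths are in m, angles in rad, forces in N, time in s.
With the tool pointing down it reaches from about 0.4 to 0.85 m from the base axis. Payload 10.4 kg.
Tool frame: the origin (TCP) lies midway between the tips of the shut fingers; the grasp point (between the pads) lies 19 mm behind it; z points along the fingers, y is the line along which they close (so a half turn about z gives the same grasp; the last joint's range is limited). The gripper opens to 87 mm and grips with 3 to 60 N. Pads are 19 mm wide; open, the fingers measure 117 mm over their backs; the gripper's body (75 mm by 190 mm) begins 51 mm behind the grasp point.
Start: joints at [1.323, 0.332, -0.065, 1.46, 0.022, 1.35, -0.088], TCP at [0.139, -0.609, 0.198] pointing down, gripper open.
Joint ranges: [-2.6, 2.6], [-0.5, 2.12], [-1.47, 1.34], [0.16, 2.42], [-1.27, 4.41], [0.06, 2.06], [-2.6, 2.6]. Speed limits (rad/s): [2.22, 2.22, 2.79, 2.79, 3.14, 3.14, 3.14].

### API

Orientations are given as a unit quaternion [x, y, z, w].
In Python, from bench import r gives the robot as it stands.
- The arm moves only by the tool carry_out, never from a script. Its argument "steps" is a list that holds one entry, the list of rows, each a list of 6 numbers: the shift along the tool's x, y, z in cm, then the turn, a rotation vector about the tool's x, y, z in rad. In form: [[[dx, dy, dz, wx, wy, wz], ...]]. A call has 1 to 20 rows; each row is the pose to reach, as a shift and turn from the pose commanded when the call began, along the tool's axes at that moment; what a row does not reach only later rows make up. A row lasts 1/12 s, in which the tool goes at most 41.7 mm and 7.16 degrees, less where a joint would pass 70% of its speed; a pose out of reach is approached as far as the arm can. A call with a gripper value outside its range is refused whole. "hand" is the closure, from -1 (fully open) to 1 (shut), set as the call begins (left out, the last holds). The fingers move at their own pace and stop on an object; "squeeze" is the grip in N (left out, the last holds). Time passes only in rows, so rows that repeat a pose let the fingers close. It gives the time, the measured TCP pose, the force, the opening and the grip force at its end, in the units of the state.
- r.read_state(): the state, without advancing time (a new reading comes with each control period).
- r.camera(name): name is "scene" or "side" or "wrist"; returns the picture (420x560x3 uint8, red, green, blue); there is no depth.
- r.camera_params(name): a dict with "fx", "fy", "cx", "cy" (pixels), "D" ([k1, k2, p1, p2, k3] as OpenCV has them; the pictures are not rectified), "view" (4x4, takes a point from world to camera coordinates). Camera axes: x right, y up, looking along -z (the intrinsics and any distortion apply to the point x, -y, -z); pixel columns grow to the right and rows downward; lengths in m; the calibration is good to about 2 mm. A picture is of the moment at which its call begins: read the wrist's pose just before it. camera_params takes no time and is no camera call; for the wrist camera it gives the pose at the moment of the call.
- r.close_job(): hands the job in; it is judged then, once.
The state is a dict: "time": time; "joint_positions": joint angles; "joint_vel": joint speeds; "joint_torque": joint torques, N m; "ee_pos": TCP position; "eef_rot": TCP orientation; "ft_force": force on the tool from outside, world axes, zero at the start; "torque": the same for the moment, N m; "width": finger opening in m; "grip_force": force on a finger pad.
Only numpy, scipy, OpenCV 4.12 (cv2) and the standard library are available. Lean on these libraries where they do the work, as an engineer would, in place of code of your own. Each camera call takes 0.05 s, during which the arm holds its last target. There are 200 camera calls.

### The job

Get ready to load the reel of terminals that is waiting in the sealed dry jar. First slip the brass spacer sleeve over the reel stand's upright spindle and lower it, without dropping it, all the way down onto the black platter, and let go of it; then take the jar's lid by its black knob, pull it straight up until the sticky seal lets go, and finish while still holding it there, level and centred about 20 mm above the jar's rim so that air can seep in, never taking it right off. Leave everything else on the table where it is.

Things in the scene. Friction and masses are not known exactly. Their poses are not given: they have to be found in the camera images.
- sleeve_mid (a point): Centre (half-way up, on the axis) of the loose brass spacer sleeve, a plain tube standing upright on the table: outside 46 mm, bore 23 mm, 44 mm high, 0.15 kg. Its z axis is the bore's axis. Grip it across the outside, anywhere on its height.
- spindle_seat (a point): Foot of the reel stand's spindle: the point on the spindle's axis at the top face of the round black platter (160 mm across, 30 mm above the table, on a grey 150 mm square base screwed down). The sleeve is home when its lower end stands here, its centre 22 mm above this point. z up. The stand does not move or turn.
- spindle_top (a point): Upper end of the upright steel spindle, on its axis, 70 mm above the platter. The spindle is 20 mm across; its top 9 mm taper to 11 mm.
- lid_knob (a point): Centre of the round black knob on the jar's lid, on the lid's axis: 36 mm across, 26 mm high (13 mm above and below this point), on a 20 mm stem 12 mm high under which the clear, nearly flat dome begins, 25 mm below this point. z is the lid's axis, upright while the lid is level.
- lid: The clear loose lid, 166 mm across, blue edge, about 0.32 kg. Origin: centre of its flange's underside, on the jar's rim while shut, 43 mm below the knob's centre. Its plug sits in the jar's orange lip seal: lifting takes about 15 to 20 N at first (weight included), in the first 2 mm, then suddenly far less; quite free from 10 mm up. It does not stay up by itself. Grip the knob firmly (about 40 N).
- jar_rim (a point): Centre of the top of the jar's rim, 85 mm above the table.
- jar: The clear dry jar (bench desiccator) with a reel and blue drying agent inside, 166 mm across at the rim, held to the table by three small screwed lugs 100 mm from the axis. Origin at the centre of its underside; it does not move.
- sleeve: The same brass sleeve, origin at the centre of its lower end.
- cutters: Bystander: cutters with red handles, 160 mm long, lying on the table beyond the middle. Origin under its pivot.
- hexkeys: Bystander: black holder with hex keys, about 70 by 70 mm, 32 mm high, lying on the table. Origin at its underside.
- oil_bottle: Bystander: white squeeze bottle with a blue spout, 48 mm across, 150 mm high. Origin at the centre of its underside.
- screwdriver: Bystander: screwdriver lying across in front of the robot. Origin on its underside.
- steel_ring: Bystander: flat bare steel ring, 52 mm across, 14 mm high, hole 28 mm; not the sleeve. Origin at the centre of its underside.
- empty_reel: Bystander: blue empty reel lying flat, 110 mm across, 22 mm high. Origin at the centre of its underside.

How it is judged:
By the outcome, as a careful person would: the job done as asked, in the order asked, and still so for the second after the job is handed in, while the arm keeps its last pose, push and grip.
It also fails if it takes over 54 s, if anything falls off the work surface, if the arm or the gripper's body presses on something with over 40 N, if the wrist force passes 120 N, or if a joint passes its speed limit or range.

## Working session

There is one attempt and no reset: what is moved stays moved. The work goes in short steps, Python scripts to look and compute and a tool call to move; the robot and the scene stay as the last step left them, time stands still between calls to the robot, and variables do not carry over. Pictures are saved under pics/ and viewed, at most 10 in all, crops included, and the job is handed in when it is done.

Besides the shell and the picture viewer there is one more tool, called by a JSON object that holds its "api" and its "payload". carry_out: Moves the arm, as the interface text tells. Its arguments: {"type":"object","properties":{"steps":{"type":"array","items":{"type":"array","items":{"type":"array","items":{"type":"number"}}}},"hand":{"type":"number"},"squeeze":{"type":"number"}},"required":["steps"]}

```bash
mkdir -p pics; cat > h.py <<'E'
import numpy as np, cv2
from bench import r
def save(n,im): cv2.imwrite(f'pics/{n}.png',im[:,:,::-1])
def ray(p,uv):
    K=np.array([[p['fx'],0,p['cx']],[0,p['fy'],p['cy']],[0,0,1]],float)
    q=cv2.undistortPoints(np.array([[uv]],float),K,np.array(p['D'],float))[0,0]
    V=np.array(p['view']);R=V[:3,:3];c=-R.T@V[:3,3]
    return c,R.T@np.array([q[0],-q[1],-1])
def onz(p,uv,z):
    c,d=ray(p,uv);return c+d*(z-c[2])/d[2]
def proj(p,X):
    V=np.array(p['view']);q=V[:3,:3]@np.array(X)+V[:3,3]
    K=np.array([[p['fx'],0,p['cx']],[0,p['fy'],p['cy']],[0,0,1]],float)
    return cv2.projectPoints(np.array([[q[0],-q[1],-q[2]]]),np.zeros(3),np.zeros(3),K,np.array(p['D'],float))[0].ravel()
E
python3 - <<'E'
from h import *
s=r.read_state();print(s)
a=r.camera('scene');b=r.camera('side');w=r.camera('wrist')
for n,i in zip(('scene','side','wrist'),(a,b,w)):
    save(n,i);p=r.camera_params(n);V=np.array(p['view']);print(n,p['fx'],p['cx'],p['cy'],p['D'],-V[:3,:3].T@V[:3,3])
E
```

```text
{'time': 0.0, 'joint_positions': array([ 1.32337809,  0.33287045, -0.06469656,  1.46093472,  0.02155987,
        1.34990013, -0.08849052]), 'joint_vel': array([-0.0006537 ,  0.00200119,  0.00106727, -0.00030864, -0.00040577,
       -0.00048634,  0.00017218]), 'joint_torque': array([-5.72412773e-04, -6.23252821e+01,  2.44193774e-02, -3.89898384e+01,
       -6.14188076e-02,  3.97506205e-02,  1.48366726e-04]), 'ee_pos': array([ 0.13924173, -0.60885965,  0.19715798]), 'eef_rot': array([ 9.93687470e-01,  1.12181582e-01, -9.34237782e-05, -7.03487364e-04]), 'ft_force': array([-0.19412246, -0.32406914,  0.36412148]), 'torque': array([ 0.03386422, -0.01111439,  0.01730957]), 'grip_force': 0.0, 'width': 0.08679192163338643}
scene 461.3384138520294 274.7577760103887 206.75036276739837 [-0.13222976  0.          0.          0.          0.        ] [0.85200942 0.45010099 0.92309017]
side 455.8412165130168 276.25575667442155 210.3202103796885 [-0.02810626  0.          0.          0.          0.        ] [0.33044414 0.64979902 0.65160491]
wrist 296.05953582264857 279.861265877091 209.48764307261186 [0.01401973 0.         0.         0.         0.        ] [ 0.20758346 -0.59280921  0.38424655]
```

View pics/scene.png

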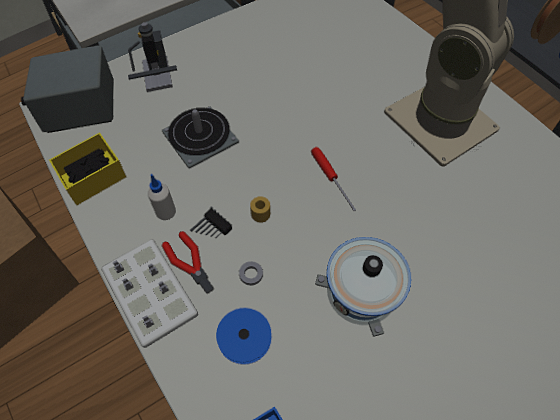

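View pics/side.png

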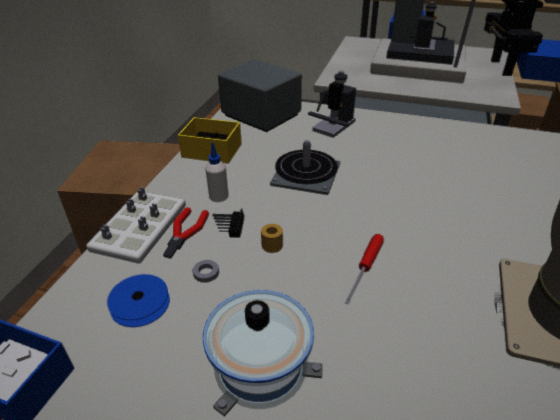

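The scene view shows the sleeve at (260,209), the spindle tip at (197,111), the knob at (373,265) and the robot at upper right. The side view shows the sleeve at (272,238), the spindle tip at (307,145) and the knob at (257,315).

```bash
cat > m.py <<'E'
from h import *
def comp(m,seed,maxd=25):
    n,l,st,c=cv2.connectedComponentsWithStats(m.astype(np.uint8))
    ok=[i for i in range(1,n) if st[i,4]>30]
    i=min(ok,key=lambda i:np.hypot(*(c[i]-seed)));return l==i
def hullpts(m):
    cs,_=cv2.findContours(m.astype(np.uint8),cv2.RETR_EXTERNAL,cv2.CHAIN_APPROX_NONE)
    return cv2.convexHull(max(cs,key=cv2.contourArea)).reshape(-1,2)
def hullc(m):
    M=cv2.moments(hullpts(m).reshape(-1,1,2));return np.array([M['m10'],M['m01']])/M['m00']
def tri(ob):
    A=np.zeros((3,3));b=np.zeros(3);L=[]
    for p,uv in ob:
        c,d=ray(p,uv);d/=np.linalg.norm(d);P=np.eye(3)-np.outer(d,d);A+=P;b+=P@c;L.append((c,P))
    x=np.linalg.solve(A,b);return x.round(4),[round(float(np.linalg.norm(P@(x-c))),4) for c,P in L]
E
python3 - <<'E'
from m import *
P={n:r.camera_params(n) for n in('scene','side')}
I={n:cv2.imread(f'pics/{n}.png') for n in P}
sl={'scene':(260,209),'side':(272,238)};kn={'scene':(373,265),'side':(257,315)};pl={'scene':(200,131),'side':(306,166)}
so=[];ko=[]
for n in P:
    hsv=cv2.cvtColor(I[n],cv2.COLOR_BGR2HSV);H,S,V=[hsv[...,k].astype(int) for k in range(3)]
    m=comp((H>10)&(H<30)&(S>110)&(V>50),sl[n]);c=hullc(m);so.append((P[n],c));print(n,'sleeve',c,m.sum())
    m=comp((V<70),kn[n]);h=hullpts(m);c=hullc(m);ko.append((P[n],c));print('knob',c,m.sum(),h.min(0),h.max(0))
    m=comp((V<75),pl[n]);h=hullpts(m)
    X=np.array([onz(P[n],q,0.03)[:2] for q in h.astype(float)]);print('platter',m.sum(),cv2.minEnclosingCircle(X.astype(np.float32)))
    A=np.c_[2*X,np.ones(len(X))];q=np.linalg.lstsq(A,(X**2).sum(1),rcond=None)[0];print(' lsq',q[:2],np.sqrt(q[2]+q[0]**2+q[1]**2))
    # lid blue edge
    x,y=kn[n];m=(H>100)&(H<120)&(S>100)&(V>60);mm=np.zeros_like(m);mm[y-40:y+70,x-60:x+60]=1;pts=np.argwhere(m&mm)[:,::-1]
    hh=cv2.convexHull(pts.astype(np.int32)).reshape(-1,2)
    print(' blue',len(pts),hh.min(0),hh.max(0))
print('S',tri(so));print('K',tri(ko))
print('tip',tri([(P['scene'],(196.5,108.5)),(P['side'],(306.5,142))]))
out=np.hstack([cv2.resize(I[n][y-30:y+30,x-30:x+30],(260,260),interpolation=0) for n in P for x,y in [pl[n]]] )
cv2.imwrite('pics/spin.png',out)
E
```

```text
scene sleeve [260.15707274 208.55823293] 362
knob [372.21129032 265.59946237] 273 [363 255] [382 276]
platter 2416 ((0.5825935006141663, -0.29096072912216187), 0.10093019157648087)
 lsq [ 0.5819788  -0.29384207] 0.09356360313252235
 blue 166 [327 237] [410 315]
side sleeve [271.42601626 236.1902439 ] 317
knob [256.63604853 314.6926632 ] 521 [245 300] [268 330]
platter 2148 ((0.5625216960906982, -0.3066272437572479), 0.1256745308637619)
 lsq [ 0.56582009 -0.29397077] 0.10351927094694316
 blue 426 [203 291] [312 382]
S (array([ 0.5718, -0.0268,  0.0259]), [0.001, 0.001])
K (array([0.4986, 0.2533, 0.1275]), [0.0004, 0.0004])
tip (array([ 0.5698, -0.3105,  0.1002]), [0.0037, 0.0037])
```

View pics/spin.png

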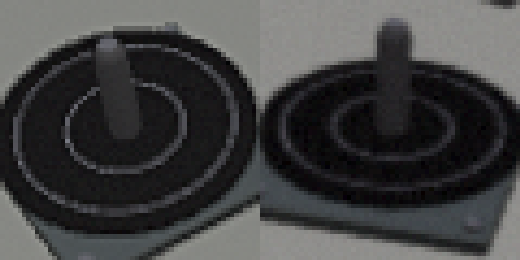

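The crops show the spindle tip at scene (194.5,110) and side (307,141), centred on the white rings of the platter. Next I get a closer look with the wrist camera.

```bash
cat >> h.py <<'E'
from scipy.spatial.transform import Rotation as Ro
def delta(target):
    s=r.read_state();R=Ro.from_quat(s['eef_rot']).as_matrix();return (R.T@(np.array(target)-s['ee_pos'])*100).round(2)
E
python3 - <<'E'
from m import *
P={n:r.camera_params(n) for n in('scene','side')}
print('tip',tri([(P['scene'],(194.5,109.8)),(P['side'],(307.2,141))]))
p=r.camera_params('wrist');V=np.array(p['view']);s=r.read_state();R=Ro.from_quat(s['eef_rot']).as_matrix()
fw=-V[2,:3];print('fw in tool',R.T@fw)
c,d=ray(p,(280,210));off=onz(p,(280,210),0.04)-s['ee_pos'];print('off',off,R.T@off)
t=np.array([0.572,-0.027,0.2])-[off[0],off[1],0];print(t,delta(t))
E
```

```text
tip (array([ 0.572 , -0.3171,  0.0961]), [0.0003, 0.0003])
fw in tool [-0.25814552 -0.00106179  0.96610546]
off [-0.02209743 -0.00392925 -0.15738601] [-0.02241062 -0.00093676  0.15738798]
[ 0.59409743 -0.02307075  0.2       ] [ 57.4  -46.98  -0.22]
```

{"api": "carry_out", "payload": {"steps": [[[51,-18.7,0,0,0,0],[51,-18.7,0,0,0,0],[51,-18.7,0,0,0,0],[51,-18.7,0,0,0,0],[51,-18.7,0,0,0,0],[51,-18.7,0,0,0,0],[51,-18.7,0,0,0,0],[51,-18.7,0,0,0,0],[51,-18.7,0,0,0,0],[51,-18.7,0,0,0,0],[51,-18.7,0,0,0,0],[51,-18.7,0,0,0,0],[51,-18.7,0,0,0,0],[51,-18.7,0,0,0,0],[51,-18.7,0,0,0,0],[51,-18.7,0,0,0,0]]], "hand": -1}}

```text
time: 1.48
ee_pos: [0.5945, -0.3135, 0.1974]
eef_rot: [0.994, 0.112, -0.001, -0.0]
ft_force: [-0.2, -1.1, 0.6]
width: 0.0868
grip_force: 0.0
```

```bash
python3 - <<'E'
from m import *
s=r.read_state();print(s['time'],s['ee_pos'],s['ft_force'])
p=r.camera_params('wrist');w=r.camera('wrist');save('w1',w);import pickle;pickle.dump((p,s),open('w1.pkl','wb'))
print(proj(p,(0.572,-0.317,0.03)),proj(p,(0.572,-0.317,0.1)))
t=np.array([0.594,-0.023,0.2]);print(delta(t))
E
```

```text
1.4833 [ 0.594523   -0.31348829  0.19737518] [-0.15311348 -1.1375392   0.64052607]
[279.47225414 208.00551165] [279.31765737 225.65687131]
[  6.47 -28.42  -0.25]
```

View pics/w1.png

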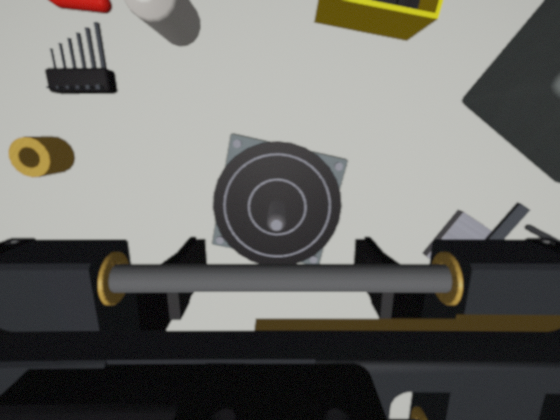

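The wrist view shows the platter centred near (277,206), the spindle tip at (276,224), the sleeve's top at (30,156) and the bottle at (155,5).

```bash
python3 - <<'E'
from m import *
import pickle
p,s=pickle.load(open('w1.pkl','rb'));im=cv2.imread('pics/w1.png')
g=cv2.cvtColor(im,cv2.COLOR_BGR2GRAY).astype(float)
hat=cv2.morphologyEx(g.astype(np.uint8),cv2.MORPH_TOPHAT,np.ones((7,7),np.uint8))
c=np.array([0.573,-0.314])
ys,xs=np.where(hat>25);sel=(ys<238)&(abs(xs-277)<65)&(ys>135)
X=np.array([onz(p,(x,y),0.03)[:2] for x,y in zip(xs[sel].astype(float),ys[sel].astype(float))])
for lo,hi in((.03,.045),(.05,.072)):
    cc=c.copy()
    for _ in range(8):
        d=np.hypot(*(X-cc).T);k=(d>lo)&(d<hi)
        if _>3:
            k&=abs(d-rad)<.003
        Y=X[k];q=np.linalg.lstsq(np.c_[2*Y,np.ones(len(Y))],(Y**2).sum(1),rcond=None)[0];cc=q[:2];rad=np.sqrt(q[2]+cc@cc)
    print(cc,rad,k.sum(),(abs(d[k]-rad)).mean())
# tip
m=(g>95)&(hat>0); 
sub=g[212:240,262:294].astype(int);print(sub[::2,::2])
E
```

```text
[ 0.57225129 -0.31341277] 0.03497311350043888 603 0.0010916685386954715
[ 0.57229464 -0.31346158] 0.06494942772501035 837 0.001091814736652491
[[ 57  55  56  65  68  67  65  64  64  64  64  62  55  56  54  54]
 [ 55  56  57  66  72  73  73  72  73  68  64  62  57  54  54  54]
 [ 55  56  58  69  79  84  86  86  85  80  71  64  58  55  55  54]
 [ 54  54  58  78  90  94 101 101  98  92  81  70  57  57  54  53]
 [ 54  56  61  83  98 115 132 139 130 109  90  73  59  53  55  52]
 [ 53  54  61  88 111 139 148 149 148 136 104  79  60  52  53  54]
 [ 53  54  61  88 119 146 150 150 150 145 113  80  57  55  53  54]
 [ 54  51  57  78 116 144 149 149 150 144 107  72  56  52  54  55]
 [ 82  58  55  62  91 130 147 149 146 129  86  59  52  52  64  93]
 [118 109  79  59  61  84 109 118 109  85  60  57  63  86 122 126]
 [ 75 103 114 115  97  85  77  73  77  81  92 105 117 122 104  72]
 [ 52  55  68  89 103 112 118 119 119 119 112 104  87  68  52  52]
 [ 49  50  51  51  54  56  61  68  62  59  57  51  50  51  50  50]
 [ 49  50  52  49  50  50  49  51  50  50  50  50  50  50  49  48]]
```

{"api": "carry_out", "payload": {"steps": [[[6.5,-28.4,0,0,0,0],[6.5,-28.4,0,0,0,0],[6.5,-28.4,0,0,0,0],[6.5,-28.4,0,0,0,0],[6.5,-28.4,0,0,0,0],[6.5,-28.4,0,0,0,0],[6.5,-28.4,0,0,0,0],[6.5,-28.4,0,0,0,0],[6.5,-28.4,0,0,0,0],[6.5,-28.4,0,0,0,0]]]}}

```text
time: 2.37
ee_pos: [0.5946, -0.0242, 0.1981]
eef_rot: [0.994, 0.111, 0.0, 0.001]
ft_force: [-0.2, -0.6, 0.1]
width: 0.0868
grip_force: 0.0
```

```bash
python3 - <<'E'
from m import *
s=r.read_state();print(s['time'],s['ee_pos'],s['eef_rot'],s['joint_positions'])
p=r.camera_params('wrist');w=r.camera('wrist');save('w2',w);import pickle;pickle.dump((p,s),open('w2.pkl','wb'))
im=w[:,:,::-1].copy();hsv=cv2.cvtColor(im,cv2.COLOR_BGR2HSV);H,S,V=[hsv[...,k].astype(int) for k in range(3)]
u=proj(p,(.572,-.027,.044));print(u)
m=comp((H>10)&(H<30)&(S>110)&(V>40),u);c=hullc(m);print(c,m.sum(),onz(p,c,.022))
# bore hole/top ring: bright brass
t=comp((H>10)&(H<30)&(S>90)&(V>130),u);h=hullpts(t);print('top',t.sum(),h.min(0),h.max(0))
X=np.array([onz(p,q,.044)[:2] for q in h.astype(float)]);q=np.linalg.lstsq(np.c_[2*X,np.ones(len(X))],(X**2).sum(1),rcond=None)[0];print(q[:2],np.sqrt(q[2]+q[0]**2+q[1]**2))
E
```

```text
2.3667 [ 0.59463205 -0.0241586   0.19811592] [9.93819588e-01 1.11004948e-01 2.69153966e-05 7.25607620e-04] [ 0.34444313  0.30321141 -0.46980465  1.52426093  0.14055563  1.34737549
 -1.48643427]
[278.72395414 210.92795843]
[278.97138902 209.16366713] 965 [ 0.5684678  -0.02804421  0.022     ]
top 732 [261 194] [297 229]
[ 0.57109646 -0.02740934] 0.02183625520252372
```

View pics/w2.png

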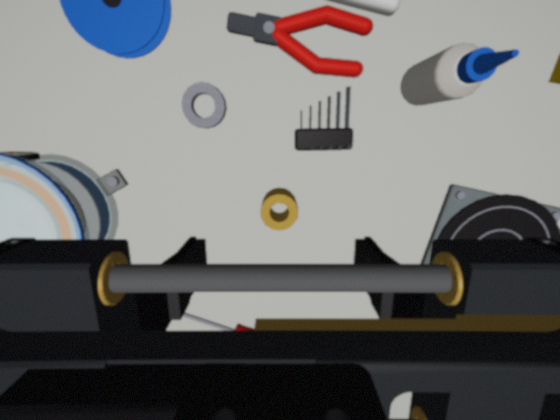

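The wrist view shows the sleeve's top ring at (279,211), the ring at (203,105) and the bottle at (465,65), with nothing near the fingers.

```bash
python3 - <<'E'
from m import *
import pickle
p,s=pickle.load(open('w1.pkl','rb'))
print('tip',onz(p,(276.2,224.8),.1),'bottle',onz(p,(180,25),0.0))
print(delta((.571,-.0275,.013)))
E
```

```text
tip [ 0.57218567 -0.31373546  0.1       ] bottle [ 0.75014931 -0.1596285   0.        ]
[-2.37 -0.28 18.5 ]
```

{"api": "carry_out", "payload": {"steps": [[[-2.4,-0.3,3,0,0,0],[-2.4,-0.3,7,0,0,0],[-2.4,-0.3,11,0,0,0],[-2.4,-0.3,14.5,0,0,0],[-2.4,-0.3,17,0,0,0],[-2.4,-0.3,18.5,0,0,0],[-2.4,-0.3,18.5,0,0,0],[-2.4,-0.3,18.5,0,0,0],[-2.4,-0.3,18.5,0,0,0]]]}}

```text
time: 3.17
ee_pos: [0.5718, -0.0256, 0.0143]
eef_rot: [0.994, 0.111, 0.001, 0.0]
ft_force: [0.2, 0.1, 0.0]
width: 0.0867
grip_force: 0.0
```

{"api": "carry_out", "payload": {"steps": [[[0,0,0,0,0,0],[0,0,0,0,0,0],[0,0,0,0,0,0],[0,0,0,0,0,0],[0,0,0,0,0,0],[0,0,0,0,0,0],[0,0,0,0,0,0],[0,0,0,0,0,0],[0,0,0,0,0,0],[0,0,0,0,0,0]]], "hand": 1, "squeeze": 25}}

```text
time: 4.0
ee_pos: [0.5709, -0.0246, 0.013]
eef_rot: [0.994, 0.112, 0.0, 0.0]
ft_force: [0.8, -1.5, 1.1]
width: 0.0445
grip_force: 25.0
```

{"api": "carry_out", "payload": {"steps": [[[0,0,-1,0,0,0],[0,0,-4,0,0,0],[0,0,-8,0,0,0],[0,0,-12,0,0,0],[0,0,-14,0,0,0],[0,0,-14,0,0,0],[0,0,-14,0,0,0],[0,0,-14,0,0,0],[0,0,-14,0,0,0]]]}}

```text
time: 4.75
ee_pos: [0.5697, -0.0244, 0.1514]
eef_rot: [0.994, 0.112, -0.001, -0.0]
ft_force: [-0.0, -0.1, -1.0]
width: 0.0448
grip_force: 25.0
```

```bash
python3 - <<'E'
from m import *
s=r.read_state();print(s['time'],s['ee_pos'],s['eef_rot'],s['width'],s['ft_force'])
p=r.camera_params('wrist');w=r.camera('wrist');save('w3',w);import pickle;pickle.dump((p,s),open('w3.pkl','wb'))
print(delta((.5722,-.3136,.15)), proj(p,s['ee_pos']+[0,0,.031]))
E
```

```text
4.75 [ 0.56974049 -0.02439284  0.15137231] [ 9.93682488e-01  1.12219401e-01 -1.36507412e-03 -2.33816102e-04] 0.04477901176694835 [-0.04262942 -0.13154827 -1.02284047]
[-6.22 28.25  0.13] [281.45197998 258.06186948]
```

View pics/w3.png

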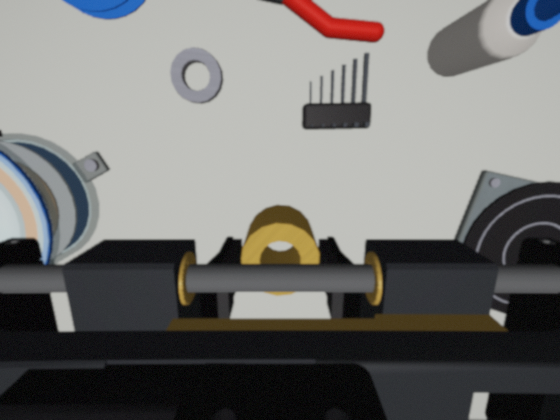

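The wrist view shows the sleeve held square, its top ring centred at (281,258), where the TCP axis projects. Now I move over the spindle.

{"api": "carry_out", "payload": {"steps": [[[-6.2,28.2,0,0,0,0],[-6.2,28.2,0,0,0,0],[-6.2,28.2,0,0,0,0],[-6.2,28.2,0,0,0,0],[-6.2,28.2,0,0,0,0],[-6.2,28.2,0,0,0,0],[-6.2,28.2,0,0,0,0],[-6.2,28.2,0,0,0,0],[-6.2,28.2,0,0,0,0],[-6.2,28.2,0,0,0,0],[-6.2,28.2,0,0,0,0],[-6.2,28.2,0,0,0,0]]]}}

```text
time: 5.8
ee_pos: [0.5737, -0.3113, 0.1528]
eef_rot: [0.994, 0.113, -0.0, -0.0]
ft_force: [0.0, -0.5, -1.8]
width: 0.0447
grip_force: 25.0
```

```bash
python3 - <<'E'
from m import *
for k in range(4):
    s=r.read_state();w=r.camera(('wrist','scene','side','wrist')[k]);
    if k==0: a=w
    elif k==1: b=w
    elif k==2: c=w
    print(s['time'],s['ee_pos'],s['eef_rot'].round(4))
p=r.camera_params('wrist');e=s['ee_pos']
print(delta((.5722,-.3136,.15)), proj(p,e+[0,0,.031]))
ims=[]
for n,i in (('wrist',a),('scene',b),('side',c)):
    u=proj(r.camera_params(n),e+[0,0,-.02]).astype(int);print(n,u);x,y=u;
    ims.append(cv2.resize(i[max(y-50,0):y+50,x-40:x+40],(260,325),interpolation=cv2.INTER_LINEAR))
save('w4',np.hstack(ims))
E
```

```text
5.8 [ 0.5736568  -0.31134115  0.15277306] [ 9.936e-01  1.134e-01 -0.000e+00 -3.000e-04]
5.85 [ 0.57362393 -0.31163354  0.1529375 ] [ 9.936e-01  1.132e-01  0.000e+00 -2.000e-04]
5.9 [ 0.57355993 -0.31194244  0.15303483] [ 9.936e-01  1.130e-01  1.000e-04 -0.000e+00]
5.95 [ 0.57352176 -0.31222437  0.15311217] [9.936e-01 1.128e-01 1.000e-04 1.000e-04]
[-0.15  0.08  0.31] [281.08011708 257.68349486]
wrist [280 228]
scene [192 100]
side [306 128]
```

View pics/w4.png

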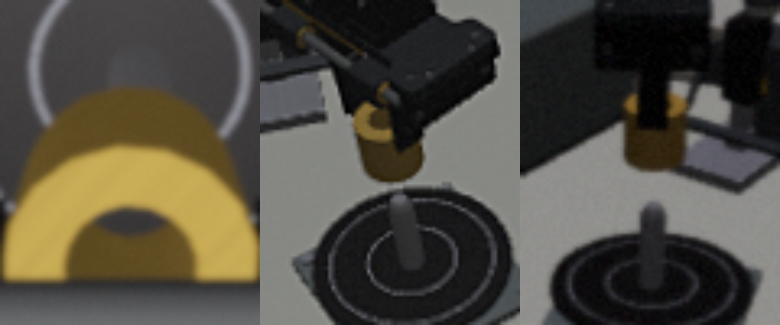

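The crops show the sleeve above the spindle, lined up in all three views. I lower it to just above the tip and let it settle.

{"api": "carry_out", "payload": {"steps": [[[-0.1,0.0,1.5,0,0,0],[-0.1,0.0,3.0,0,0,0],[-0.1,0.0,3.0,0,0,0],[-0.1,0.0,3.0,0,0,0],[-0.1,0.0,3.0,0,0,0],[-0.1,0.0,3.0,0,0,0],[-0.1,0.0,3.0,0,0,0],[-0.1,0.0,3.0,0,0,0]]]}}

```text
time: 6.67
ee_pos: [0.5726, -0.3135, 0.1237]
eef_rot: [0.994, 0.112, 0.0, 0.0]
ft_force: [0.3, 0.4, -2.1]
width: 0.0443
grip_force: 25.0
```

```bash
python3 - <<'E'
from m import *
s=r.read_state();print(s['time'],s['ee_pos'],s['eef_rot'].round(4),s['ft_force'])
print(delta((.5722,-.3136,.123)),Ro.from_quat(s['eef_rot']).as_matrix()[:,2])
E
```

```text
6.6667 [ 0.57259381 -0.31346613  0.12367326] [9.937e-01 1.122e-01 4.000e-04 3.000e-04] [ 0.33173059  0.40906547 -2.06213485]
[-0.04  0.    0.07] [ 9.17889274e-04 -5.33669924e-04 -9.99999436e-01]
```

{"api": "carry_out", "payload": {"steps": [[[0,0,0.6,0,0,0],[0,0,1.2,0,0,0],[0,0,1.8,0,0,0],[0,0,2.4,0,0,0],[0,0,3.0,0,0,0],[0,0,3.5,0,0,0],[0,0,4.0,0,0,0],[0,0,4.0,0,0,0],[0,0,4.0,0,0,0]]]}}

```text
time: 7.42
ee_pos: [0.5723, -0.3134, 0.0826]
eef_rot: [0.994, 0.112, -0.0, 0.0]
ft_force: [0.7, -1.4, -2.0]
width: 0.0444
grip_force: 25.0
```

{"api": "carry_out", "payload": {"steps": [[[0,0,0.6,0,0,0],[0,0,1.2,0,0,0],[0,0,1.8,0,0,0],[0,0,2.4,0,0,0],[0,0,3.0,0,0,0],[0,0,3.4,0,0,0],[0,0,3.7,0,0,0],[0,0,3.8,0,0,0],[0,0,3.8,0,0,0],[0,0,3.8,0,0,0]]]}}

```text
time: 8.25
ee_pos: [0.5727, -0.3134, 0.0449]
eef_rot: [0.994, 0.112, 0.0, 0.0]
ft_force: [5.9, -2.4, -2.5]
width: 0.0445
grip_force: 25.0
```

{"api": "carry_out", "payload": {"steps": [[[-0.02,0,0.1,0,0,0],[-0.02,0,0.15,0,0,0],[-0.02,0,0.2,0,0,0],[-0.02,0,0.2,0,0,0],[-0.02,0,0.2,0,0,0]]]}}

```text
time: 8.67
ee_pos: [0.5726, -0.3134, 0.0434]
eef_rot: [0.994, 0.112, 0.001, 0.0]
ft_force: [4.9, -2.2, 2.1]
width: 0.0444
grip_force: 25.0
```

{"api": "carry_out", "payload": {"steps": [[[0,0,0.05,0,0,0],[0,0,0.1,0,0,0],[0,0,0.1,0,0,0],[0,0,0.1,0,0,0]]]}}

```text
time: 9.0
ee_pos: [0.5731, -0.3133, 0.0431]
eef_rot: [0.994, 0.112, 0.001, 0.0]
ft_force: [3.7, 0.1, 6.5]
width: 0.0443
grip_force: 25.0
```

{"api": "carry_out", "payload": {"steps": [[[0,0,0.0,0,0,0],[0,0,0,0,0,0],[0,0,0,0,0,0],[0,0,0,0,0,0],[0,0,0,0,0,0],[0,0,0,0,0,0],[0,0,0,0,0,0],[0,0,-2,0,0,0],[0,0,-5,0,0,0],[0,0,-9,0,0,0],[0,0,-13,0,0,0],[0,0,-16,0,0,0],[0,0,-16,0,0,0],[0,0,-16,0,0,0]]], "hand": -1}}

```text
time: 10.17
ee_pos: [0.573, -0.3137, 0.204]
eef_rot: [0.994, 0.112, 0.002, 0.001]
ft_force: [-0.4, 0.5, -0.6]
width: 0.0867
grip_force: 0.0
```

```bash
python3 - <<'E'
from m import *
b=r.camera('scene');c=r.camera('side');ims=[]
for n,i in (('scene',b),('side',c)):
    p=r.camera_params(n);x,y=u=proj(p,(.5723,-.3135,.05)).astype(int)
    print(n,u,proj(p,(.5723,-.3135,.052)),proj(p,(.5723,-.3135,.074)))
    hsv=cv2.cvtColor(i,cv2.COLOR_RGB2HSV);H,S,V=[hsv[...,k].astype(int) for k in range(3)]
    m=comp((H>10)&(H<30)&(S>110)&(V>50),u);print(hullc(m),m.sum())
    ims.append(cv2.resize(i[y-40:y+40,x-40:x+40],(320,320)))
save('home',np.hstack(ims));s=r.read_state();print(s['time'],s['ee_pos'],s['joint_positions'].round(2))
# observation TCP over lid
R=Ro.from_quat(s['eef_rot']).as_matrix();print(delta((.4986,.2533,.2)))
E
```

```text
scene [197 123] [197.59044699 123.00653986] [196.35163046 117.0436538 ]
[197.64583333 123.86322464] 302
side [306 157] [306.42618062 156.98193503] [306.61550568 149.38736538]
[306.42359249 153.20822163] 140
10.2667 [ 0.57149859 -0.31323147  0.20073996] [ 0.67  0.41 -0.32  1.36  0.13  1.39 -1.  ]
[  5.52 -56.85   0.12]
```

View pics/home.png

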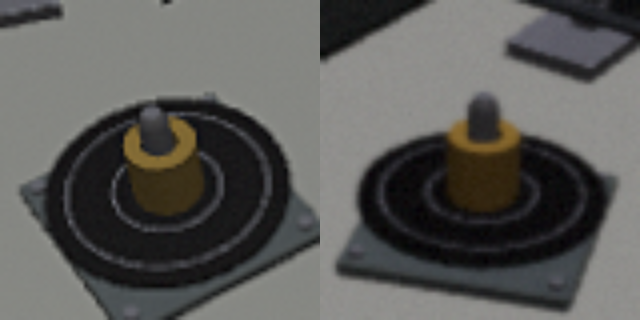

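The crops show the sleeve standing flat on the platter with the spindle coming out of its top. Now I go to the lid.

{"api": "carry_out", "payload": {"steps": [[[6.7,-56.7,-5,0,0,0],[6.7,-56.7,-5,0,0,0],[6.7,-56.7,-5,0,0,0],[6.7,-56.7,-5,0,0,0],[6.7,-56.7,-5,0,0,0],[6.7,-56.7,-5,0,0,0],[6.7,-56.7,-5,0,0,0],[6.7,-56.7,-5,0,0,0],[6.7,-56.7,-5,0,0,0],[6.7,-56.7,-5,0,0,0],[6.7,-56.7,-5,0,0,0],[6.7,-56.7,-5,0,0,0],[6.7,-56.7,-5,0,0,0],[6.7,-56.7,-5,0,0,0],[6.7,-56.7,-5,0,0,0],[6.7,-56.7,-5,0,0,0],[6.7,-56.7,-5,0,0,0],[6.7,-56.7,-5,0,0,0],[6.7,-56.7,-5,0,0,0]]]}}

```text
time: 11.85
ee_pos: [0.5114, 0.2526, 0.2514]
eef_rot: [0.994, 0.111, -0.0, 0.0]
ft_force: [-0.0, 0.5, -0.2]
width: 0.0869
grip_force: 0.0
```

```bash
python3 - <<'E'
from m import *
import pickle
s=r.read_state();print(s['time'],s['ee_pos'],s['eef_rot'],s['joint_positions'].round(2),s['ft_force'])
p=r.camera_params('wrist');w=r.camera('wrist');save('w5',w);pickle.dump((p,s),open('w5.pkl','wb'))
u=proj(p,(.4986,.2533,.141));print(u)
V=w.max(2);m=comp(V<70,u);h=hullpts(m);print('knob',m.sum(),h.min(0),h.max(0),hullc(m))
hsv=cv2.cvtColor(w,cv2.COLOR_RGB2HSV);H,S,Vv=[hsv[...,k].astype(int) for k in range(3)]
b=(H>100)&(H<125)&(S>90)&(Vv>60);print('blue',b.sum())
E
```

```text
11.85 [0.51141117 0.25260476 0.25137383] [ 9.93825677e-01  1.10951361e-01 -3.69236270e-04  4.28516820e-04] [ 0.03  0.26 -0.68  1.5   0.16  1.45 -2.01] [-0.00189297  0.45906578 -0.16400238]
[277.41844142 212.31207965]
knob 603 [262 194] [292 227] [277.12993657 210.60405157]
blue 3537
```

View pics/w5.png

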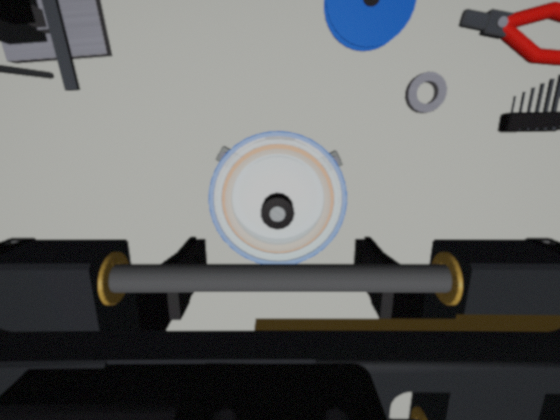

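The wrist view shows the knob at (277,211) and the lid's blue edge centred near (278,196). It is clear all round.

```bash
python3 - <<'E'
from m import *
import pickle
p,s=pickle.load(open('w5.pkl','rb'));im=cv2.imread('pics/w5.png');hsv=cv2.cvtColor(im,cv2.COLOR_BGR2HSV);H,S,V=[hsv[...,k].astype(int) for k in range(3)]
b=(H>100)&(H<125)&(S>60)&(V>60);ys,xs=np.where(b);k=(ys<262)&(ys>120)&(abs(xs-278)<75)
h=cv2.convexHull(np.c_[xs[k],ys[k]].astype(np.int32)).reshape(-1,2).astype(float)
h=h[h[:,1]<250];X=np.array([onz(p,q,.088)[:2] for q in h])
q=np.linalg.lstsq(np.c_[2*X,np.ones(len(X))],(X**2).sum(1),rcond=None)[0];print('lid',q[:2],np.sqrt(q[2]+q[:2]@q[:2]))
print('knob',onz(p,(277.1,210.6),.132),onz(p,(277.1,212),.141))
print(delta((.499,.2530,.113)))
E
```

```text
lid [0.4971681  0.25352321] 0.08326979642597859
knob [0.49792349 0.25357248 0.132     ] [0.4988565  0.25369699 0.141     ]
[-1.2  -0.3  13.86]
```

{"api": "carry_out", "payload": {"steps": [[[-1.3,-0.35,3,0,0,0],[-1.3,-0.35,6,0,0,0],[-1.3,-0.35,9,0,0,0],[-1.3,-0.35,11,0,0,0],[-1.3,-0.35,12.5,0,0,0],[-1.3,-0.35,13.5,0,0,0],[-1.3,-0.35,13.8,0,0,0],[-1.3,-0.35,13.8,0,0,0],[-1.3,-0.35,13.8,0,0,0],[-1.3,-0.35,13.8,0,0,0],[-1.3,-0.35,13.8,0,0,0]]]}}

```text
time: 12.82
ee_pos: [0.4981, 0.2551, 0.1149]
eef_rot: [0.994, 0.112, 0.001, -0.0]
ft_force: [0.2, 0.2, 0.1]
width: 0.0868
grip_force: 0.0
```

```bash
python3 - <<'E'
from m import *
s=r.read_state();print(s['time'],s['ee_pos'],s['ft_force'],Ro.from_quat(s['eef_rot']).as_matrix()[:,2].round(4))
print(delta((.498,.2536,.113)))
E
```

```text
12.8167 [0.49807476 0.25505272 0.11489847] [0.183219   0.15376941 0.13122885] [ 1.5e-03  5.0e-04 -1.0e+00]
[-0.04  0.14  0.19]
```

{"api": "carry_out", "payload": {"steps": [[[-0.03,0.1,0.15,0,0,0],[-0.03,0.1,0.15,0,0,0],[-0.03,0.1,0.15,0,0,0],[-0.03,0.1,0.15,0,0,0]]]}}

```text
time: 13.15
ee_pos: [0.4975, 0.2537, 0.1125]
eef_rot: [0.994, 0.112, 0.0, 0.0]
ft_force: [-0.3, -0.2, -0.6]
width: 0.087
grip_force: 0.0
```

{"api": "carry_out", "payload": {"steps": [[[0,0,0,0,0,0],[0,0,0,0,0,0],[0,0,0,0,0,0],[0,0,0,0,0,0],[0,0,0,0,0,0],[0,0,0,0,0,0],[0,0,0,0,0,0],[0,0,0,0,0,0],[0,0,0,0,0,0],[0,0,0,0,0,0],[0,0,0,0,0,0],[0,0,0,0,0,0]]], "hand": 1, "squeeze": 45}}

```text
time: 14.15
ee_pos: [0.4975, 0.2536, 0.1124]
eef_rot: [0.994, 0.112, 0.0, 0.0]
ft_force: [-0.6, -0.2, 0.9]
width: 0.0334
grip_force: 45.0
```

```bash
python3 - <<'E'
from m import *
s=r.read_state();R=Ro.from_quat(s['eef_rot']).as_matrix();print(s['time'],s['ee_pos'],s['ft_force'],s['torque'],R.T@s['ft_force'],R[:,2].round(4),s['width'],s['grip_force'])
E
```

```text
14.15 [0.49751963 0.25357892 0.11240165] [-0.56470107 -0.23733963  0.92026617] [-0.22347741  0.00149004 -0.00890625] [-0.60339275  0.10582941 -0.9202307 ] [ 1.e-04 -3.e-04 -1.e+00] 0.03340257419089136 45.00024676322937
```

{"api": "carry_out", "payload": {"steps": [[[0,0,-0.05,0,0,0],[0,0,-0.1,0,0,0],[0,0,-0.15,0,0,0],[0,0,-0.2,0,0,0],[0,0,-0.25,0,0,0],[0,0,-0.3,0,0,0],[0,0,-0.3,0,0,0]]]}}

```text
time: 14.73
ee_pos: [0.4964, 0.2532, 0.1144]
eef_rot: [0.994, 0.112, -0.001, 0.0]
ft_force: [-1.8, -0.9, -14.1]
width: 0.0335
grip_force: 45.0
```

{"api": "carry_out", "payload": {"steps": [[[0,0,-0.05,0,0,0],[0,0,-0.1,0,0,0],[0,0,-0.15,0,0,0],[0,0,-0.2,0,0,0],[0,0,-0.25,0,0,0],[0,0,-0.3,0,0,0],[0,0,-0.35,0,0,0],[0,0,-0.4,0,0,0],[0,0,-0.4,0,0,0],[0,0,-0.4,0,0,0]]]}}

```text
time: 15.57
ee_pos: [0.4979, 0.2539, 0.1199]
eef_rot: [0.994, 0.112, 0.001, -0.0]
ft_force: [1.5, -1.6, 2.0]
width: 0.0338
grip_force: 45.0
```

{"api": "carry_out", "payload": {"steps": [[[0,0,-0.1,0,0,0],[0,0,-0.25,0,0,0],[0,0,-0.4,0,0,0],[0,0,-0.55,0,0,0],[0,0,-0.7,0,0,0],[0,0,-0.85,0,0,0],[0,0,-1.0,0,0,0],[0,0,-1.15,0,0,0],[0,0,-1.25,0,0,0],[0,0,-1.25,0,0,0],[0,0,-1.25,0,0,0],[0,0,-1.25,0,0,0],[0,0,-1.25,0,0,0]]]}}

```text
time: 16.65
ee_pos: [0.4974, 0.2537, 0.1318]
eef_rot: [0.994, 0.112, -0.0, 0.0]
ft_force: [0.5, -0.2, -2.3]
width: 0.0337
grip_force: 45.0
```

```bash
python3 - <<'E'
from m import *
c=r.camera('side');b=r.camera('scene');s=r.read_state();R=Ro.from_quat(s['eef_rot']).as_matrix();print(s['time'],s['ee_pos'],s['ft_force'],s['torque'],R[:,2].round(4))
p=r.camera_params('side');x,y=u=proj(p,(.498,.2536,.1)).astype(int);print(u)
q=r.camera_params('scene');X,Y=proj(q,(.498,.2536,.1)).astype(int)
save('lid',np.hstack([cv2.resize(i[b_-75:b_+75,a-75:a+75],(390,390)) for i,a,b_ in((c,x,min(y,344)),(b,X,Y))]))
E
```

```text
16.75 [0.49746355 0.25371698 0.13184768] [-0.22600079 -0.44576164 -2.67585474] [-0.01507282  0.00577177 -0.04712851] [-0.e+00 -1.e-04 -1.e+00]
[257 327]
```

View pics/lid.png

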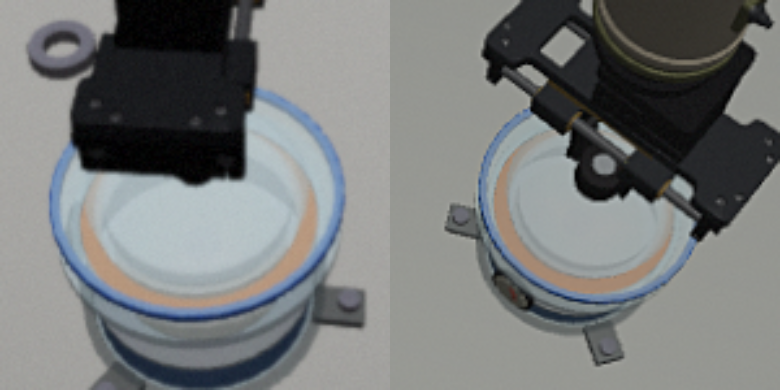

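The crops show the lid level and raised, with a gap above the jar and the knob in the gripper. Next I check the height from the blue edge.

```bash
python3 - <<'E'
from m import *
from scipy.optimize import least_squares
def edge(im,p,n):
    hsv=cv2.cvtColor(im,cv2.COLOR_BGR2HSV);H,S,V=[hsv[...,k].astype(int) for k in range(3)]
    x0,y0=proj(p,(.498,.2536,.095)).astype(int)
    b=(H>100)&(H<122)&(S>100)&(V>70);pts=[]
    for a in np.radians(np.arange(-60,61,5)):   # camera-near half
        th=np.arctan2(*(np.array(-(np.array(p['view'])[:3,:3].T@np.array(p['view'])[:3,3]))[:2]-[.498,.2536])[::-1])+a
        best=[]
        for z in np.arange(.07,.13,.0005):
            u=proj(p,(.498+.083*np.cos(th),.2536+.083*np.sin(th),z)).round().astype(int)
            if 0<=u[0]<560 and 0<=u[1]<420 and b[u[1],u[0]]: best.append(z)
        if best: pts.append(np.median(best))
    print(n,len(pts),np.median(pts).round(4),np.round(pts,3))
for n in('side','scene'):
    p=r.camera_params(n);edge(cv2.imread(f'pics/{n}.png'),p,n+' before');edge(r.camera(n)[:,:,::-1].copy(),p,n+' now')
s=r.read_state();print(s['time'],s['ee_pos'],s['ft_force'])
E
```

```text
side before 25 0.0933 [0.096 0.094 0.094 0.094 0.093 0.092 0.094 0.094 0.093 0.093 0.092 0.092
 0.093 0.093 0.092 0.092 0.092 0.093 0.093 0.093 0.095 0.094 0.094 0.093
 0.095]
side now 25 0.1088 [0.11  0.11  0.108 0.108 0.109 0.109 0.109 0.107 0.108 0.108 0.107 0.108
 0.108 0.108 0.109 0.109 0.109 0.108 0.109 0.11  0.109 0.11  0.111 0.114
 0.114]
scene before 23 0.0863 [0.088 0.084 0.086 0.085 0.087 0.085 0.085 0.086 0.085 0.088 0.086 0.089
 0.087 0.086 0.086 0.089 0.083 0.087 0.088 0.085 0.094 0.089 0.087]
scene now 23 0.1058 [0.109 0.111 0.108 0.107 0.107 0.106 0.107 0.103 0.107 0.105 0.106 0.107
 0.105 0.107 0.104 0.106 0.101 0.104 0.099 0.101 0.1   0.103 0.098]
16.85 [0.49745101 0.25373118 0.13186616] [-0.18000807 -0.52330388 -3.36155179]
```

```bash
cat > fit.py <<'E'
from m import *
from scipy.optimize import least_squares
def pts(im,p):
    hsv=cv2.cvtColor(im,cv2.COLOR_BGR2HSV);H,S,V=[hsv[...,k].astype(int) for k in range(3)]
    b=(H>100)&(H<122)&(S>100)&(V>70);out=[]
    ys,xs=np.where(b)
    for x,y in zip(xs,ys):
        c,d=ray(p,(float(x),float(y)))
        X=c+d*(.1-c[2])/d[2]; rr=np.hypot(X[0]-.498,X[1]-.2536)
        if .055<rr<.115: out.append((c,d))
    return out
def fit(O):
    C=np.array([o[0] for o in O]);D=np.array([o[1] for o in O])
    def f(q):
        x,y,h,a,b=q;n=np.array([-a,-b,1]);P=np.array([x,y,h])
        t=((P-C)@n)/(D@n);X=C+D*t[:,None];return np.linalg.norm(X-P,axis=1)-.083
    s=least_squares(f,[.498,.2536,.095,0,0],loss='soft_l1',f_scale=.001)
    print(len(O),s.x[:3].round(4),'tilt deg',np.degrees(s.x[3:]).round(2),'med res',np.median(abs(f(s.x))).round(4))
P={n:r.camera_params(n) for n in('side','scene')}
def both(I): fit(sum([pts(I[n],P[n]) for n in P],[]))
if __name__=='__main__':
    both({n:cv2.imread(f'pics/{n}.png') for n in P});both({n:r.camera(n)[:,:,::-1].copy() for n in P})
    s=r.read_state();print(s['time'],s['ee_pos'],s['ft_force'],s['torque'])
E
python3 fit.py
```

```text
516 [0.4988 0.2526 0.0879] tilt deg [-0.35  1.6 ] med res 0.0008
498 [0.4982 0.2543 0.1075] tilt deg [-0.72  1.01] med res 0.0008
16.95 [0.4974593  0.25373557 0.13189789] [-0.0570804  -0.6609787  -1.99466398] [-0.02220865  0.02211644 -0.02197645]
```

```bash
python3 -c "
from bench import r
print(r.close_job())"
```

```text
the job is handed in; nothing more can be done
None
```

The job is handed in at about 17 s: the sleeve stands home on the platter and released, and the lid is held level and centred about 20 mm above the jar's rim (measured rise 19.6 mm, tilt changed by less than 1°).

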